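Lock out the kiln isolator

ROBOT

A 6-joint arm with a two-finger parallel gripper is mounted at the origin on the work surface. World frame = base frame: x ahead of the robot, y to its left, z up, the work surface at z = 0. Lengths are in mm, angles in rad, forces in N, time in s.
With the tool pointing down it reaches from about 400 to 925 mm from the base axis. Payload 12.5 kg.
Tool frame: the origin (TCP) lies at the very end of the fingers, on their centre line; the grasp point (between the pads) lies env.grip_point_offset behind it (env.grip_point_offset is the distance from the TCP to the grasp point, in mm); y points along the fingers, z is the direction in which the jaws open and shut, and the axes are right-handed (so a half turn about y gives the same grasp; the last joint's range is limited). The gripper opens to 95 mm and grips with 3 to 60 N. Pads are 20 mm wide; open, the fingers measure 119 mm over their backs; the gripper's body (75 mm by 180 mm) begins 59 mm behind the grasp point.
Start: joints at [1.178, 0.491, 1.559, -0, 1.092, -0.106], TCP at [176.785, 599.495, 214.661] pointing down, gripper open.
Joint ranges: [-3.1, 3.1], [-0.84, 2.19], [0.05, 2.79], [-1.13, 4.28], [0.06, 2.93], [-2.69, 2.69]. Speed limits (rad/s): [2.22, 2.22, 2.79, 3.14, 3.14, 3.14].

INTERFACE

Orientations are given as [roll, pitch, yaw] about the fixed x, y, z axes, in that order (R = Rz(yaw) Ry(pitch) Rx(roll)).
In Python, from cell import readout, read_camera, env, nets gives the robot as it stands.
- The arm moves only by the tool apply_moves, never from a script. Its argument "increments" is a list of rows, each a list of 3 entries, a list of its own where there are three numbers: the shift along the tool's x, y, z in cm, then the turn, a rotation vector about the tool's x, y, z in degrees, then the finger opening in cm, from 0 to 9.51. A call has exactly 5 rows; each row shifts and turns the pose as measured when the row begins, along the tool's axes as they then stand; what a row does not reach is not made up. A row lasts 1/8 s, in which the tool goes at most 62.5 mm and 10.7 degrees, less where a joint would pass 70% of its speed; a pose out of reach is approached as far as the arm can. A call with a gripper value outside its range is refused whole. The fingers move at their own pace and stop on an object; the grip force is fixed at half the most. Time passes only in rows, so rows that do not move let the fingers close, or fill a call up. It gives the time, the measured TCP pose, the force and the opening at its end, in the units of the state.
- readout.state(): the state, without advancing time (a new reading comes with each control period).
- read_camera(name): name is "scene" or "top" or "wrist"; returns a dict with "img" (480x640x3 uint8, red, green, blue), "vfov" (degrees; the focal length in pixels is half the picture's height over the tangent of half this angle, whatever the lens; pixels are square), "cx", "cy" (the principal point, pixels), "rvec" (rotation vector, rad) and "tvec" (3), from world to camera coordinates, as OpenCV has them; the wrist camera has in their place "mount" (4x4, takes a point from camera to tool coordinates, whose origin is the TCP and whose axes are the tool frame's). Camera axes: x right, y down, z forward; pixel columns grow to the right and rows downward; lengths in mm; the calibration is good to about 2 mm. A picture is of the moment at which its call begins: read the wrist's pose just before it. There is no depth.
- env.job_done(): hands the job in, once; it reports no verdict.
Trained networks look in a picture, given as the dict that the camera call returned (one of the last four; its "shot" number tells which), for a name from the list of things; names that differ only in an ending like _2 or _b are one class to them, and where a whole thing is asked for, a point or a joint stands for the part that bears it (a point fixed in the world has none). Each returns a list of dicts, best first, with "confidence" (0 to 1); they miss things now and then, are a little off and sometimes report something else, mostly with a low value. They report only what shows in the picture. A call takes as long as a camera call.
- nets.look_for(picture, thing): "point" ([x, y, z] in mm, in the coordinates of the camera as it stood for that picture, good to about 4 mm: the middle of the surface that is visible of it).
- nets.mark_of(picture, thing): "point" ([x, y, z] in mm, in the coordinates of the camera as it stood for that picture, good to about 4 mm: a listed point, or the origin of a listed thing).
The state is a dict: "t": time; "joints": joint angles; "qvel": joint speeds; "tau": joint torques, N m; "eef_pos": TCP position; "tcp_rot": TCP orientation; "ft_force": force on the tool from outside, world axes, zero at the start; "moment": the same for the moment, N m; "opening": opening from 0.0 (shut) to 1.0 (fully open).
Only numpy, scipy, OpenCV 4.12 (cv2) and the standard library are available. Lean on these libraries where they do the work, as an engineer would, in place of code of your own. Each camera call takes 0.05 s, during which the arm holds its last target. There are 200 camera calls.

TASK

Switch the kiln off for servicing at its isolator, the one with the red handle on a yellow plate: turn the red handle anticlockwise all the way to off, and only then swing its steel lockout hasp fully out so that its padlock hole stands clear beyond the front edge of the box. Leave the lamp's isolator (black handle) and the things on the bench as they are.

Things in the scene. Friction and masses are not known exactly. Their poses are not given: they have to be found in the camera images.
- kiln_box: The kiln's isolator: grey sloped-front switch box fixed to the bench, with a RED handle on a YELLOW plate. 123 mm deep, 140 wide, 55 high at the front edge, 141 at the back. Origin: centre of its underside; x from low front to high back, y to the left for someone facing its front, z up. Its front faces the robot's side of the bench, turned up to 20 degrees either way.
- kiln_face (a point): Centre of the kiln box's flat sloped face, 98 mm above the box's origin; axes as the box's. The face rises 35 degrees towards +x: in this frame its up-slope direction is (0.819, 0, 0.574) and its outward normal (-0.574, 0, 0.819). Up-slope length 150 mm, width 140.
- kiln_grip (a point): On the red handle's turning axis, 36 mm above the face. The axis is normal to the face, 30 mm up-slope of its centre. Handle: a disc, radius 27 mm, 14 thick, on the face, and on it a bar grip 62 mm long, 14 wide, from 14 to 48 mm above the face, centred on the axis. This frame turns with it: x along the bar, y across it, z outward.
- kiln_handle (a joint): Red handle's angle, rad. 0 = fully ON: bar points up the slope (black mark). Grows as it turns anticlockwise as seen facing the sloped face. 1.571 = OFF, at its end stop: bar lies level across the face (white dot at the left). Starts between 0.1 and 0.5. Friction about 0.12 N m, no spring: stays where left.
- kiln_hasp_pivot (a point): Pivot of the kiln's lockout hasp, on the face, 48 mm down-slope of the face centre and 38 mm to the right; pivot axis normal to the face. The hasp is a flat steel tab, 4 to 10 mm above the face, 22 to 26 mm wide, its tip 82 mm from the pivot, with a padlock hole near the tip. Frame turns with the hasp: y from pivot to tip, z outward.
- kiln_hasp_post (a point): Centre line of the red finger post on the kiln's hasp, 32 mm above the face; 45 mm from the pivot. The round post, 12 mm in diameter, stands on the tab normal to the face, from 10 to 42 mm above the face. Frame turns with the hasp.
- kiln_hasp (a joint): Kiln hasp's angle, rad. 0 = tucked in: tab level along the lower part of the face, tip to the left. Grows anticlockwise as seen facing the face. 1.571 = fully out, at its stop: tab points straight down the slope, padlock hole beyond the front edge. Starts at 0 to 0.25. Light friction (about 1.5 N at the post), stays where left; not blocked while the handle is on.
- lamp_box: The lamp's isolator, to be left as it is: same shape and size as the kiln's and same frame, but a white box with a BLACK handle on a GREY plate and a dark finger post. The two boxes stand side by side, 240 mm or more apart between centres across the bench; either may be the left one.
- lamp_handle (a joint): Angle of the black handle, rad; starts at 0 (ON) and must stay there.
- lamp_hasp (a joint): Angle of the lamp isolator's hasp, rad; starts at 0 (tucked in) and must stay there.
- pen_cup: White ceramic cup, 84 mm across, 100 mm high, with pens rising to about 170 mm. Loose, origin at the centre of its underside. Stands beyond the boxes as seen from the robot. Leave alone.
- jar: Amber glass jar with a steel cap, 80 mm across, 110 mm high. Loose, origin at the centre of its underside. Stands beside the boxes, left or right. Leave alone.
- bowl: Terracotta bowl, 100 mm across, 45 mm high. Loose, origin at the centre of its underside. Stands beside the boxes, on the other side from the jar. Leave alone.

How it is judged (in metres and radians):
On the way, in this order (a step that is already met when the one before it is completed fails the run):
1. the red handle is turned to off (value of joint kiln_handle above 1.4 rad), for 0.2 s.
2. the kiln's hasp is swung out, with the handle at off (value of joint kiln_handle above 1.4 rad and value of joint kiln_hasp above 1.35 rad), for 0.2 s.
At the end, for the whole second after the job is handed in: The red handle is within about 10 degrees of its off stop (joint above 1.40 rad), the kiln's hasp is within about 12 degrees of fully out (above 1.35 rad), both at rest, and the lamp's handle and hasp are still at their starts (below 0.2 rad) (all of step 2 and value of joint each of lamp_handle, lamp_hasp below 0.2 rad and velocity of joint kiln_handle between -0.1 and 0.1 rad/s and velocity of joint kiln_hasp between -0.1 and 0.1 rad/s); the robot touches nothing.
It fails at once if the kiln's hasp is swung out while the handle is not yet off (value of joint kiln_hasp above 0.5 rad and value of joint kiln_handle below 1.3 rad).
It fails at once if the lamp's isolator is operated (value of joint any of lamp_handle, lamp_hasp above 0.2 rad).
It fails at once if the pen cup is pushed more than 40 mm or tipped (distance of pen_cup from where it was at the start of the episode above 0.04 m or angle between pen_cup's own z axis and vertical above 0.35 rad).
It fails at once if the jar is pushed more than 40 mm or tipped (distance of jar from where it was at the start of the episode above 0.04 m or angle between jar's own z axis and vertical above 0.35 rad).
It fails at once if the bowl is pushed more than 40 mm or tipped (distance of bowl from where it was at the start of the episode above 0.04 m or angle between bowl's own z axis and vertical above 0.35 rad).
It also fails if it takes over 54 s, if anything falls off the work surface, if the arm or the gripper's body presses on something with over 40 N, if the wrist force passes 120 N, or if a joint passes its speed limit or range.

## Working session

There is one attempt and no reset: what is moved stays moved. The work goes in short steps, Python scripts to look and compute and a tool call to move; the robot and the scene stay as the last step left them, time stands still between calls to the robot, and variables do not carry over. Pictures are saved under pics/ and viewed, about 8 in all and at most 12, crops included, and the job is handed in when it is done.

Besides the shell and the picture viewer there is one more tool, called as name([rows], argument=value, ...), one row to a line, values as JSON. apply_moves: Moves the arm, as the interface text tells. Its arguments: {"type":"object","properties":{"increments":{"type":"array"}},"required":["increments"]}

```bash
ls; mkdir -p pics
cat > h.py <<'E'
import numpy as np, cv2
from scipy.spatial.transform import Rotation as R
from cell import readout, read_camera, env, nets
def toworld(pic, p, st=None):
    p=np.array(p,float)
    if 'rvec' in pic:
        M=cv2.Rodrigues(np.array(pic['rvec'],float))[0]
        return M.T@(p-np.array(pic['tvec'],float).ravel())
    q=(np.array(pic['mount'])@np.r_[p,1])[:3]
    return R.from_euler('xyz',st['tcp_rot']).as_matrix()@q+np.array(st['eef_pos'])
def save(pic,n): cv2.imwrite('pics/'+n+'.png',pic['img'][:,:,::-1])
E
python3 - <<'E'
from h import *
print(readout.state(), env.grip_point_offset)
np.set_printoptions(precision=1,suppress=True)
for c in ['scene','top']:
    p=read_camera(c); save(p,c)
    print(c,{k:v for k,v in p.items() if k!='img'})
    for t in ['kiln_box','kiln_face','kiln_grip','kiln_hasp_pivot','kiln_hasp_post','lamp_box','pen_cup','jar','bowl']:
        for d in nets.mark_of(p,t)[:2]: print(t,round(d['confidence'],2),toworld(p,d['point']))
E
```

```text
pics
{'t': 0.0, 'joints': array([ 1.17842472e+00,  4.91577761e-01,  1.55945853e+00,  3.16126897e-05,
        1.09169241e+00, -1.05565040e-01]), 'qvel': array([-7.05224499e-04, -3.58372268e-05,  1.15344468e-03,  5.08278319e-04,
       -6.26762337e-05, -5.03489445e-04]), 'tau': array([ 1.82728993e-03, -6.12648010e+01, -2.58179176e+01,  6.93833898e-02,
        4.82627889e-02, -1.06901564e-04]), 'eef_pos': array([176.66221174, 599.25686425, 214.04731344]), 'tcp_rot': array([-1.57192310e+00,  1.47584984e-04, -2.86821240e-01]), 'ft_force': array([0.24005196, 0.63646875, 0.14322974]), 'moment': array([-0.01708528, -0.01172269, -0.06826477]), 'opening': 0.9969184310546813} 18.8
scene {'vfov': 46.21253927211749, 'cx': 306.5311105368362, 'cy': 253.3939086819711, 'rvec': array([ 2.1,  1.2, -0.5]), 'tvec': array([-322.6, -304.6, 1666.7]), 'shot': 1}
kiln_face 0.82 [ 587.3 -179.7   96.8]
kiln_grip 0.95 [ 592.5 -181.3  146.6]
kiln_grip 0.44 [ 530.  -152.4   91. ]
kiln_hasp_pivot 0.59 [ 541.1 -202.    72.3]
kiln_hasp_post 0.67 [ 533.5 -155.    91.8]
kiln_hasp_post 0.51 [586.  156.6  -2.1]
lamp_box 0.81 [585.4 156.7  -2.3]
pen_cup 0.69 [753.1 -10.3   1.5]
pen_cup 0.24 [582.9 157.7  -4.4]
jar 0.64 [ 588.2 -181.6   96.3]
jar 0.59 [ 518.5 -423.5    0.5]
bowl 0.59 [561.2 404.    2.1]
top {'vfov': 52.58265275271478, 'cx': 329.83497213315934, 'cy': 238.47663788062397, 'rvec': array([ 2.1, -2.2,  0.1]), 'tvec': array([   7. ,  660.5, 1308.1]), 'shot': 2}
kiln_face 0.97 [ 590.3 -177.2   98. ]
kiln_hasp_pivot 0.75 [ 525.7 -426.     3. ]
kiln_hasp_pivot 0.56 [ 544.8 -203.    72. ]
kiln_hasp_post 0.62 [ 527.1 -149.6   90.3]
lamp_box 0.86 [595.1 161.4   0.7]
pen_cup 0.69 [755.5  -9.2  -2.8]
jar 0.6 [ 528.2 -426.1    1.4]
bowl 0.66 [563.4 406.5  -3.9]
bowl 0.6 [755.7  -9.6  -4.7]
```

View pics/scene.png

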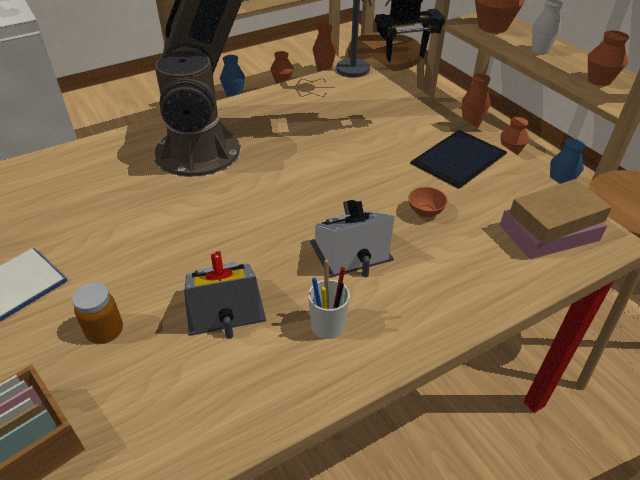

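View pics/top.png

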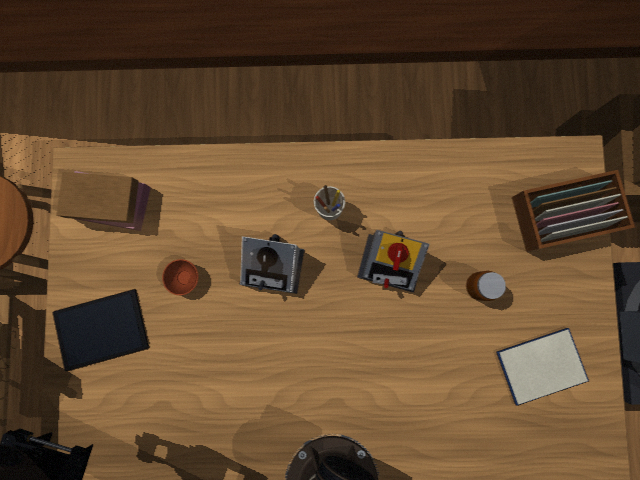

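The kiln's isolator is at the right (top picture, about (395,260)) with its box turned roughly -12 to -17 degrees. The lamp box is at (270,265), the cup at (330,200), the jar at (487,286) and the bowl at (180,277). I'll move the wrist camera over the kiln's face along its normal.

```bash
cat >> h.py <<'E'
np.set_printoptions(precision=1,suppress=True)
F=np.array([589.,-178.5,98.]); YAW=-14.
def face(yaw=None):
    B=R.from_euler('z',YAW if yaw is None else yaw,degrees=True).as_matrix()
    return B@[.819,0,.574], B@[0,1.,0], B@[-.574,0,.819]   # up, left, normal
def pt(up,left,out):
    u,l,n=face(); return F+up*u+left*l+out*n
def toolR(th):   # jaws across a bar at angle th
    u,l,n=face(); z=np.sin(th)*u-np.cos(th)*l; y=-n
    return np.c_[np.cross(y,z),y,z]
def plan(P,Rt,n=5,vmax=60,wmax=10):
    s=readout.state(); p=np.array(s['eef_pos']); Q=R.from_euler('xyz',s['tcp_rot'])
    for i in range(n):
        d=np.array(P)-p; L=np.linalg.norm(d); w=(Q.inv()*R.from_matrix(Rt)).as_rotvec(degrees=True); a=np.linalg.norm(w)
        k=max(L/vmax,a/wmax,1); dt=Q.inv().apply(d)/k; w=w/k
        print([list(map(float,np.round(dt/10,2))),list(map(float,np.round(w,1)))])
        p=p+Q.apply(dt); Q=Q*R.from_rotvec(w,degrees=True)
    print('left',L/vmax,a/wmax,'t',s['t'],'q',np.round(s['joints'],2),'p',s['eef_pos'],'err',P-s['eef_pos'])
E
python3 - <<'E'
from h import *
Rt=R.from_euler('xyz',[-np.pi/2,0,-.287-1.4]).as_matrix()
plan([430,200,300],Rt)
E
```

```text
[[4.44, -1.06, -3.88], [-0.0, 10.0, -0.0]]
[[5.04, -1.06, -3.05], [-0.0, 10.0, -0.0]]
[[5.5, -1.06, -2.13], [-0.0, 10.0, -0.0]]
[[5.78, -1.06, -1.14], [-0.0, 10.0, -0.0]]
[[5.89, -1.06, -0.12], [-0.0, 10.0, -0.0]]
left 4.016276442915723 4.022472383203063 t 1.0 q [ 1.2  0.5  1.6  0.   1.1 -0.1] p [176.8 599.5 214.7] err [ 253.2 -399.5   85.3]
```

apply_moves([
  [[4.4,-1.1,-3.9],[0,10,0],5],
  [[5.0,-1.1,-3.0],[0,10,0],5],
  [[5.5,-1.1,-2.1],[0,10,0],5],
  [[5.8,-1.1,-1.1],[0,10,0],5],
  [[5.9,-1.1,-0.1],[0,10,0],5],
])

```text
t: 1.62
eef_pos: [335.0, 345.7, 270.0]
tcp_rot: [-1.571, -0.0, -1.18]
ft_force: [0.5, 0.9, -0.6]
opening: 0.552
```

Run:
```python
from h import *
plan(pt(0,0,260),toolR(0.2))
```

```text
[[4.17, -0.34, -0.72], [3.3, 9.4, 1.3]]
[[4.22, -0.46, -0.01], [3.3, 9.4, 1.3]]
[[4.15, -0.53, 0.71], [3.3, 9.4, 1.3]]
[[3.97, -0.56, 1.4], [3.3, 9.4, 1.3]]
[[3.67, -0.54, 2.06], [3.3, 9.4, 1.3]]
left 5.535770919471212 7.827973967890981 t 1.625 q [ 0.7  0.2  1.8 -0.   1.1  0.3] p [335.  345.7 270. ] err [ 109.2 -488.1   41. ]
```

apply_moves([
  [[4.2,-0.4,-0.7],[3.3,9.4,1.3],5],
  [[4.2,-0.5,0.0],[3.3,9.4,1.3],5],
  [[4.2,-0.5,0.7],[3.3,9.4,1.3],5],
  [[4.0,-0.6,1.4],[3.3,9.4,1.3],5],
  [[3.7,-0.5,2.1],[3.3,9.4,1.3],5],
])

```text
t: 2.25
eef_pos: [381.6, 130.2, 289.2]
tcp_rot: [-1.348, 0.223, -2.012]
ft_force: [1.5, 1.0, -0.5]
opening: 0.527
```

Run:
```python
from h import *
plan(pt(0,0,260),toolR(0.2))
```

```text
[[3.17, -0.45, 2.78], [3.3, 9.4, 1.2]]
[[2.66, -0.34, 3.28], [3.3, 9.4, 1.2]]
[[2.08, -0.19, 3.69], [3.3, 9.4, 1.2]]
[[1.45, -0.01, 3.98], [3.3, 9.4, 1.2]]
[[0.79, 0.2, 4.16], [3.3, 9.4, 1.2]]
left 1.8496119717109012 2.617512584473907 t 2.25 q [ 0.1 -0.1  2.1  0.1  0.8  0.5] p [381.6 130.2 289.2] err [  62.6 -272.6   21.7]
```

apply_moves([
  [[3.2,-0.4,2.8],[3.3,9.4,1.2],5],
  [[2.7,-0.3,3.3],[3.3,9.4,1.2],5],
  [[2.1,-0.2,3.7],[3.3,9.4,1.2],5],
  [[1.4,0,4.0],[3.3,9.4,1.2],5],
  [[0.8,0.2,4.2],[3.3,9.4,1.2],5],
])

```text
t: 2.88
eef_pos: [426.7, -85.2, 307.4]
tcp_rot: [-1.365, 0.532, -2.875]
ft_force: [-0.0, -0.7, 0.6]
opening: 0.523
```

Run:
```python
from h import *
plan(pt(0,0,260),toolR(0.2))
```

```text
[[-0.24, 0.71, 4.16], [3.1, 9.5, 1.0]]
[[-0.38, 0.4, 1.69], [1.3, 4.0, 0.4]]
[[0.0, 0.0, 0.0], [-0.0, -0.0, -0.0]]
[[0.0, 0.0, 0.0], [-0.0, -0.0, -0.0]]
[[0.0, 0.0, 0.0], [-0.0, -0.0, -0.0]]
left 0.0 0.0 t 2.875 q [-0.5 -0.1  2.2  0.4  0.5  0.6] p [426.7 -85.2 307.4] err [ 17.5 -57.2   3.5]
```

apply_moves([
  [[-0.2,0.7,4.2],[3.1,9.5,1.0],5],
  [[-0.4,0.4,1.7],[1.3,4.0,0.4],5],
  [[0,0,0],[0,0,0],5],
  [[0,0,0],[0,0,0],5],
  [[0,0,0],[0,0,0],5],
])

```text
t: 3.5
eef_pos: [443.5, -146.0, 311.8]
tcp_rot: [-1.434, 0.599, 3.128]
ft_force: [0.5, 0.4, -0.0]
opening: 0.528
```

Run:
```python
from h import *
plan(pt(0,0,260),toolR(0.2),1)
st=readout.state(); p=read_camera('wrist'); save(p,'w1')
print(p['mount'],p['vfov'],p['cx'],p['cy'])
for t in ['kiln_box','kiln_face','kiln_grip','kiln_hasp_pivot','kiln_hasp_post']:
    for d in nets.mark_of(p,t)[:2]: print(t,round(d['confidence'],2),toworld(p,d['point'],st))
np.savez('w1.npz',img=p['img'],mount=p['mount'],rot=st['tcp_rot'],pos=st['eef_pos'],vfov=p['vfov'],cx=p['cx'],cy=p['cy'])
```

```text
[[-0.01, 0.06, -0.37], [-0.3, -0.6, -0.0]]
left 0.06235039970194577 0.06323537025575848 t 3.5 q [-0.6 -0.   2.2  0.4  0.5  0.8] p [ 443.5 -146.   311.8] err [ 0.7  3.6 -0.8]
[[  -0.     1.     0.2  -69. ]
 [  -0.    -0.2    1.  -171.1]
 [   1.     0.     0.    -0.3]
 [   0.     0.     0.     1. ]] 61.43218500430471 321.02084945702285 241.1475264823148
kiln_box 0.85 [ 585.9 -175.     1.1]
kiln_box 0.57 [ 522.4 -423.9    2.1]
kiln_face 0.87 [ 590.  -173.6   95.3]
kiln_grip 0.82 [ 591.3 -173.5  145.8]
kiln_hasp_pivot 0.72 [ 545.8 -203.3   73.9]
kiln_hasp_post 0.84 [ 530.2 -154.1   89.7]
```

View pics/w1.png

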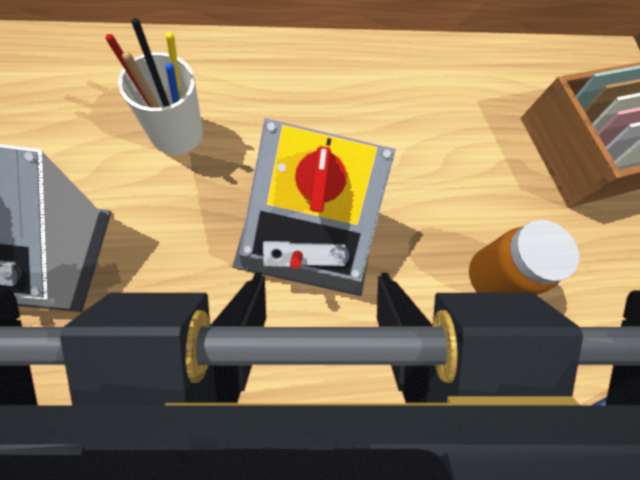

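The wrist view shows the kiln face: corners near (266,120), (395,150), (362,293) and (235,267), handle at (321,178), post at (297,260). I'll enlarge it to fit the pose.

Run:
```python
import cv2
i=cv2.imread('pics/w1.png')[105:305,225:405]
i=cv2.resize(i,None,fx=3,fy=3,interpolation=cv2.INTER_CUBIC); cv2.imwrite('pics/w1c.png',i)
```

```text
(no output)
```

View pics/w1c.png

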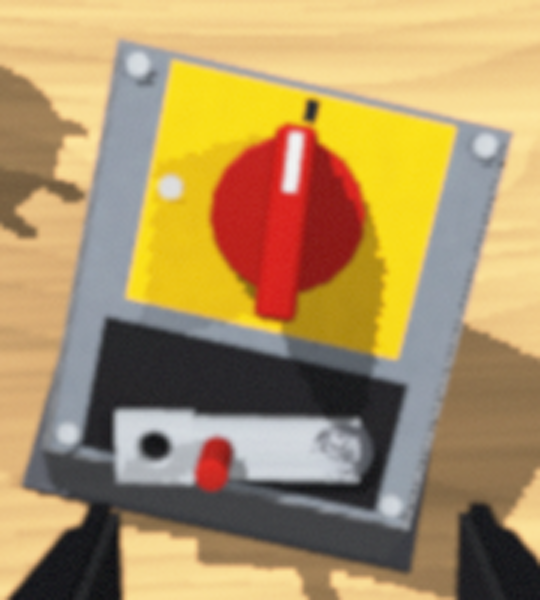

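Run:
```python
from h import *
from scipy.optimize import least_squares
w=np.load('w1.npz'); Q=R.from_euler('xyz',w['rot']).as_matrix(); M=w['mount']
f=240/np.tan(np.radians(float(w['vfov']))/2)
def proj(X):
    c=np.linalg.inv(M)@np.r_[Q.T@(X-w['pos']),1]; return np.array([w['cx']+f*c[0]/c[2], w['cy']+f*c[1]/c[2]])
obs=np.array([[120,41],[511,133],[410,528],[50,452],[297,128],[276,320],[211,487],[345,448]])/3+[225,105]
names='TL TR BR BL barU barD post pivot'.split()
def res(v):
    Fc=np.array([v[0],v[1],98+v[5]]); u,l,n=face(v[2]); P=lambda a,b,c: Fc+a*u+b*l+c*n
    b=np.array([np.cos(v[3]),np.sin(v[3])])*30
    X=[P(75,70,0),P(75,-70,0),P(-75,-70,0),P(-75,70,0),P(30+b[0],b[1],48),P(30-b[0],-b[1],48),
       P(-48-45*np.sin(v[4]),-38+45*np.cos(v[4]),42),P(-48,-38,10)]
    return np.array([proj(x) for x in X])-obs
for free in (1,0):
    g=lambda v: res(np.r_[v[:5],v[5]*free]).ravel()
    s=least_squares(g,[589,-178,-14,.2,.1,0],loss='soft_l1'); v=s.x; v[5]*=free
    print(np.round(v,3)); r=res(v); print({n:np.round(x,1).tolist() for n,x in zip(names,r)})
```

```text
[ 591.1 -177.7  -15.8    0.1    0.3   -3.5]
{'TL': [-0.3, 0.1], 'TR': [0.3, -0.6], 'BR': [-0.3, -0.3], 'BL': [-1.3, -0.9], 'barU': [0.2, 1.1], 'barD': [0.3, 0.1], 'post': [1.4, -0.1], 'pivot': [-0.3, 0.6]}
[ 589.5 -177.1  -15.8    0.1    0.3    0. ]
{'TL': [-1.0, -0.7], 'TR': [0.9, -1.1], 'BR': [0.0, 0.3], 'BL': [-2.0, -0.5], 'barU': [0.1, 0.5], 'barD': [0.2, 0.1], 'post': [1.1, -0.1], 'pivot': [-0.2, 1.0]}
```

```bash
sed -i "s/^F=.*/F=np.array([590.,-177.3,97.]); YAW=-15.8/" h.py
python3 - <<'E'
from h import *
plan(pt(30,0,75),toolR(.13),vmax=45)
E
```

```text
[[-0.71, 4.44, -0.04], [0.2, 1.2, -0.0]]
[[-0.71, 4.44, -0.06], [0.2, 1.2, -0.0]]
[[-0.71, 4.44, -0.09], [0.2, 1.2, -0.0]]
[[-0.71, 4.44, -0.12], [0.2, 1.2, -0.0]]
[[-0.14, 0.89, -0.03], [0.0, 0.2, -0.0]]
left 0.20003293090718297 0.023360486389655207 t 3.8 q [-0.6 -0.   2.2  0.4  0.5  0.8] p [ 443.6 -146.5  311.7] err [ 128.6  -25.8 -136.1]
```

apply_moves([
  [[-0.7,4.4,0],[0.2,1.2,0],5],
  [[-0.7,4.4,-0.1],[0.2,1.2,0],5],
  [[-0.7,4.4,-0.1],[0.2,1.2,0],5],
  [[-0.7,4.4,-0.1],[0.2,1.2,0],5],
  [[-0.1,0.9,0],[0,0,0],5],
])

```text
t: 4.42
eef_pos: [575.5, -174.2, 174.5]
tcp_rot: [-1.474, 0.613, 3.024]
ft_force: [0.8, -0.5, 0.1]
opening: 0.528
```

Run:
```python
from h import *
plan(pt(30,0,24),toolR(.13),3,vmax=25)
st=readout.state(); p=read_camera('wrist'); save(p,'w2')
for t in ['kiln_grip','kiln_hasp_post']:
    for d in nets.mark_of(p,t)[:2]: print(t,round(d['confidence'],2),toworld(p,d['point'],st))
print(pt(30,0,36))
```

```text
[[0.13, 2.5, -0.08], [-0.2, -0.0, -0.2]]
[[0.11, 2.3, -0.07], [-0.2, -0.0, -0.2]]
[[0.0, 0.0, 0.0], [0.0, -0.0, 0.0]]
left 0.0 1.3209835707180324e-15 t 4.425 q [-0.5  0.4  2.1  1.   0.1  0.3] p [ 575.5 -174.2  174.5] err [ 24.9  -6.1 -40.6]
kiln_grip 0.7 [ 594.4 -175.4  145.6]
kiln_grip 0.22 [ 519.7 -422.1    2.3]
kiln_hasp_post 0.9 [ 529.4 -154.4   88.3]
[ 593.8 -178.4  143.7]
```

View pics/w2.png

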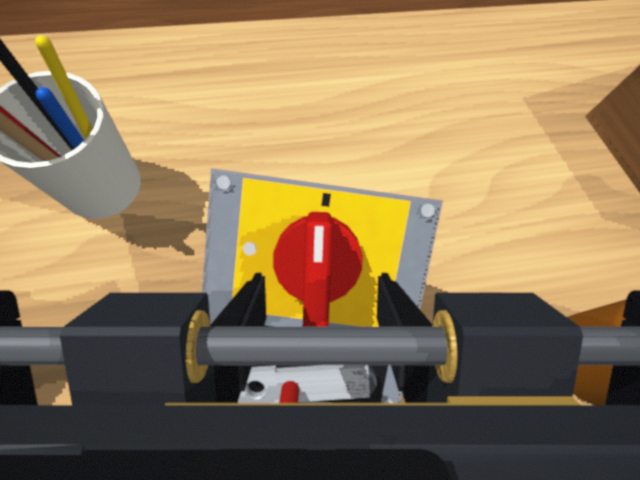

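Jaws straddle the bar (bar at x≈318, fingers at 262 and 380). Joint 5 is near its low limit, so I descend in small steps.

apply_moves([
  [[0.1,1.0,0],[0,0,0],4.5],
  [[0.1,1.0,-0.1],[0,0,0],4.5],
  [[0,1.0,0],[0,0,0],4.5],
  [[0,1.0,0],[0,0,0],4.5],
  [[0,0.8,0],[0,0,0],4.5],
])

```text
t: 5.2
eef_pos: [599.9, -181.0, 141.4]
tcp_rot: [-1.471, 0.623, 3.027]
ft_force: [0.2, -0.5, -0.5]
opening: 0.477
```

Run:
```python
from h import *
plan(pt(30,0,24),toolR(.13),2,vmax=25)
s=readout.state();print(np.round(s['joints'],3),s['ft_force'])
```

```text
[[0.41, 0.62, -0.14], [-0.4, 0.1, -1.0]]
[[0.0, 0.0, 0.0], [-0.0, -0.0, -0.0]]
left 0.0 1.0306175083836132e-15 t 5.2 q [-0.4  0.5  2.1  1.7  0.1 -0.4] p [ 599.9 -181.   141.4] err [ 0.5  0.7 -7.5]
[-0.4  0.5  2.1  1.7  0.1 -0.4] [ 0.2 -0.5 -0.5]
```

apply_moves([
  [[0.3,0.6,-0.1],[0,0,-1],3],
  [[0,0,0],[0,0,0],0.9],
  [[0,0,0],[0,0,0],0.9],
  [[0,0,0],[0,0,0],0.9],
  [[0,0,0],[0,0,0],0.9],
])

```text
t: 5.82
eef_pos: [601.0, -179.4, 137.5]
tcp_rot: [-1.474, 0.61, 3.026]
ft_force: [5.9, -4.9, -8.7]
opening: 0.145
```

Run:
```python
from h import *
plan(pt(30,0,24),toolR(.13),1,vmax=25)
s=readout.state();print(np.round(s['joints'],3).tolist(),s['ft_force'],s['opening']*95)
```

```text
[[0.25, 0.27, 0.06], [-0.3, 0.1, -0.3]]
left 0.149198108911482 0.03967479928332639 t 5.825 q [-0.4  0.5  2.1  1.6  0.1 -0.2] p [ 601.  -179.4  137.5] err [-0.6 -0.8 -3.6]
[-0.433, 0.468, 2.062, 1.562, 0.086, -0.251] [ 5.9 -4.9 -8.7] 13.746833575957753
```

apply_moves([
  [[0,0,0],[0,-8,0],0.9],
  [[0,0,0],[0,-8,0],0.9],
  [[0,0,0],[0,-8,0],0.9],
  [[0,0,0],[0,-8,0],0.9],
  [[0,0,0],[0,-8,0],0.9],
])

```text
t: 6.45
eef_pos: [600.9, -178.5, 137.2]
tcp_rot: [-1.081, 0.39, -2.47]
ft_force: [3.9, 0.4, -5.9]
opening: 0.146
```

```bash
cat > th.py <<'E'
from h import *
s=readout.state(); u,l,n=face(); z=R.from_euler('xyz',s['tcp_rot']).as_matrix()
print('theta',np.degrees(np.arctan2(z[:,2]@u,-z[:,2]@l)),'axis err',np.degrees(np.arccos(-z[:,1]@n)))
d=s['eef_pos']-F; print('ulnpos',d@u,d@l,d@n,'q',np.round(s['joints'],2).tolist(),s['ft_force'],s['moment'],s['opening']*95)
E
python3 th.py; python3 -c "
from h import *
plan(pt(30,0,25),toolR(1.57),5,wmax=8)"
```

```text
theta 48.6810673070507 axis err nan
ulnpos 31.944745004772006 1.7679963386441686 26.72928641096556 q [-0.43, 0.47, 2.06, 1.57, 0.09, -0.98] [ 3.9  0.4 -5.9] [ 0.2  0.5 -0. ] 13.836530333203694
[[0.05, 0.03, -0.01], [-0.1, -8.0, 0.0]]
[[0.05, 0.03, -0.01], [-0.1, -8.0, 0.0]]
[[0.05, 0.03, -0.02], [-0.1, -8.0, 0.0]]
[[0.04, 0.03, -0.03], [-0.1, -8.0, 0.0]]
[[0.04, 0.03, -0.03], [-0.1, -8.0, 0.0]]
left 0.011755865155795377 1.1596893639388313 t 6.45 q [-0.4  0.5  2.1  1.6  0.1 -1. ] p [ 600.9 -178.5  137.2] err [-1.1 -1.5 -2.5]th.py:3: RuntimeWarning: invalid value encountered in arccos
  print('theta',np.degrees(np.arctan2(z[:,2]@u,-z[:,2]@l)),'axis err',np.degrees(np.arccos(-z[:,1]@n)))
```

Turning well, forces low.

apply_moves([
  [[0,0,0],[0,-8,0],0.9],
  [[0,0,0],[0,-8,0],0.9],
  [[0,0,0],[0,-8,0],0.9],
  [[0,0,0],[0,-8,0],0.9],
  [[0,0,0],[0,-8,0],0.9],
])

```text
t: 7.08
eef_pos: [600.3, -177.9, 136.7]
tcp_rot: [-0.955, 0.0, -1.848]
ft_force: [4.6, -0.7, -5.0]
opening: 0.144
```

```bash
python3 th.py 2>/dev/null
```

```text
theta 89.94730700743311 axis err nan
ulnpos 31.0841314736283 2.1872641746884716 26.73825090141919 q [-0.43, 0.47, 2.06, 1.57, 0.09, -1.7] [ 4.6 -0.7 -5. ] [ 0.1  0.5 -0.1] 13.721478538837424
```

apply_moves([
  [[0,0,0],[0,-3,0],0.9],
  [[0,0,0],[0,-3,0],0.9],
  [[0,0,0],[0,-3,0],0.9],
  [[0,0,0],[0,0,0],0.9],
  [[0,0,0],[0,0,0],0.9],
])

```text
t: 7.7
eef_pos: [600.0, -178.8, 136.8]
tcp_rot: [-0.96, -0.088, -1.723]
ft_force: [4.0, -1.0, -5.6]
opening: 0.172
```

```bash
python3 th.py 2>/dev/null
```

```text
theta 98.67162104824767 axis err nan
ulnpos 31.070188513062792 1.2780793158547923 26.7964835853185 q [-0.43, 0.47, 2.06, 1.58, 0.09, -1.87] [ 4.  -1.  -5.6] [ 0.5  0.3 -0.6] 16.30423265437865
```

At the stop: the moment rises and the bar skews slightly in the jaws. Release and withdraw along the normal.

apply_moves([
  [[0,0,0],[0,0,0],4],
  [[0,0,0],[0,0,0],4],
  [[0,-0.5,0],[0,0,0],4],
  [[0,-2.5,0],[0,0,0],4],
  [[0,-3,0],[0,0,0],4],
])

```text
t: 8.32
eef_pos: [574.0, -170.1, 176.2]
tcp_rot: [-0.959, -0.087, -1.719]
ft_force: [-0.3, -0.2, 1.0]
opening: 0.417
```

```bash
python3 th.py 2>/dev/null; python3 -c "
from h import *
plan(pt(-30,0,190),toolR(2.09),5,vmax=40,wmax=8)"
```

```text
theta 98.85398283886767 axis err nan
ulnpos 31.300852413459793 2.5744792317430605 74.8306922966026 q [-0.44, 0.37, 2.09, 0.95, 0.12, -1.24] [-0.3 -0.2  1. ] [0.  0.4 0. ] 39.63827051319093
[[-0.22, -3.54, -1.85], [-0.1, -6.4, -0.0]]
[[-0.42, -3.54, -1.82], [-0.1, -6.4, -0.0]]
[[-0.62, -3.53, -1.77], [-0.1, -6.4, -0.0]]
[[-0.21, -0.93, -0.45], [-0.0, -1.7, -0.0]]
[[0.0, 0.0, 0.0], [-0.0, 0.0, -0.0]]
left 0.0 5.622479457993682e-16 t 8.325 q [-0.4  0.4  2.1  0.9  0.1 -1.2] p [ 574.  -170.1  176.2] err [-112.6   29.2   59.2]
```

apply_moves([
  [[-0.2,-3.5,-1.9],[0,-6.4,0],4],
  [[-0.4,-3.5,-1.8],[0,-6.4,0],4],
  [[-0.6,-3.5,-1.8],[0,-6.4,0],4],
  [[-0.2,-0.9,-0.5],[0,-1.7,0],4],
  [[0,0,0],[0,0,0],4],
])

```text
t: 8.95
eef_pos: [457.9, -141.0, 237.2]
tcp_rot: [-1.017, -0.297, -1.401]
ft_force: [0.5, 0.2, -0.2]
opening: 0.421
```

```bash
python3 th.py 2>/dev/null
python3 - <<'E'
from h import *
st=readout.state()
for c in ['wrist','top']:
    p=read_camera(c); save(p,c+'3')
    for t in ['kiln_grip','kiln_hasp_post','kiln_hasp_pivot']:
        for d in nets.mark_of(p,t)[:1]:
            x=toworld(p,d['point'],st); u,l,n=face(); print(c,t,round(d['confidence'],2),x,'uln',(x-F)@u,(x-F)@l,(x-F)@n)
E
```

```text
theta 120.34839563159369 axis err nan
ulnpos -31.77538672956368 -1.0550379629085165 193.4365618683613 q [-0.52, 0.1, 2.27, 0.69, 0.22, -1.41] [ 0.5  0.2 -0.2] [ 0.   0.4 -0. ] 39.974341034531676
wrist kiln_grip 0.9 [ 592.7 -175.7  146.5] uln 30.21177766723861 2.238047410169562 39.25864710150036
wrist kiln_hasp_post 0.69 [ 528.  -152.4   89.1] uln -58.96842837294443 7.100246124939354 31.633813332350275
wrist kiln_hasp_pivot 0.59 [ 543.1 -200.7   74.3] uln -44.7970260104334 -35.28171126100852 3.6424882974113193
top kiln_grip 0.9 [ 593.5 -177.4  145.3] uln 30.540549782495365 0.843808779567172 37.581131922258045
top kiln_hasp_post 0.65 [ 527.8 -150.9   90. ] uln -58.89439287306804 8.477975286280339 32.70451527177358
top kiln_hasp_pivot 0.73 [ 542.4 -203.8   74.9] uln -44.275658516451436 -38.45756569153253 4.00166798123299
```

View pics/wrist3.png

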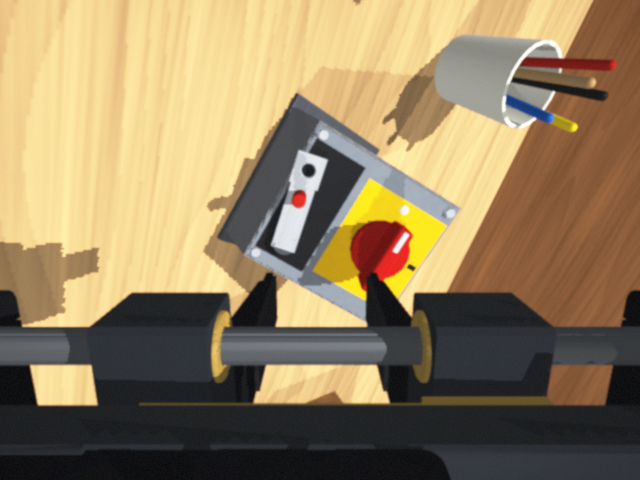

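The white-marked bar end points at the white dot (404,210), so the handle is off. The post is at (299,199), matching the networks' face coordinates of (-59, 7). Now go to the post.

```bash
python3 -c "
from h import *
plan(pt(-59,6.5,62),toolR(2.09),5,vmax=40,wmax=8)"
```

```text
[[-0.6, 3.91, -0.61], [-0.1, 0.2, 0.0]]
[[-0.6, 3.91, -0.6], [-0.1, 0.2, 0.0]]
[[-0.59, 3.91, -0.59], [-0.1, 0.2, 0.0]]
[[-0.2, 1.31, -0.2], [-0.0, 0.1, 0.0]]
[[0.0, 0.0, 0.0], [-0.0, 0.0, -0.0]]
left 0.0 1.7890620083232284e-15 t 9.35 q [-0.5  0.1  2.3  0.7  0.2 -1.4] p [ 457.9 -140.8  236.1] err [  53.2   -7.4 -122.1]
```

apply_moves([
  [[-0.6,3.9,-0.6],[0,0,0],4],
  [[-0.6,3.9,-0.6],[0,0,0],4],
  [[-0.6,3.9,-0.6],[0,0,0],4],
  [[-0.2,1.3,-0.2],[0,0,0],4],
  [[0,0,0],[0,0,0],4],
])

```text
t: 9.98
eef_pos: [492.1, -138.2, 177.3]
tcp_rot: [-0.996, -0.281, -1.389]
ft_force: [-0.3, 0.1, 0.1]
opening: 0.421
```

```bash
python3 th.py 2>/dev/null; python3 -c "
from h import *
plan(pt(-59,6.5,18),toolR(2.09),5,vmax=12,wmax=8)
p=read_camera('wrist'); save(p,'w4')"
```

```text
theta 120.40172179426906 axis err 1.9815353221384
ulnpos -39.745327253317946 10.965288116452811 125.96523307837649 q [-0.49, 0.26, 2.29, 1.77, 0.16, -2.48] [-0.3  0.1  0.1] [-0.   0.4  0. ] 40.025066936372006
[[-0.05, 1.17, -0.25], [-0.2, 0.1, -0.1]]
[[-0.05, 1.17, -0.24], [-0.2, 0.1, -0.1]]
[[-0.05, 1.18, -0.24], [-0.2, 0.1, -0.1]]
[[-0.05, 1.18, -0.23], [-0.2, 0.1, -0.1]]
[[-0.05, 1.18, -0.23], [-0.2, 0.1, -0.1]]
left 5.14540739946469 0.1597585528796788 t 9.975 q [-0.5  0.3  2.3  1.8  0.2 -2.5] p [ 492.1 -138.2  177.3] err [ 43.2 -16.9 -99.5]
```

View pics/w4.png

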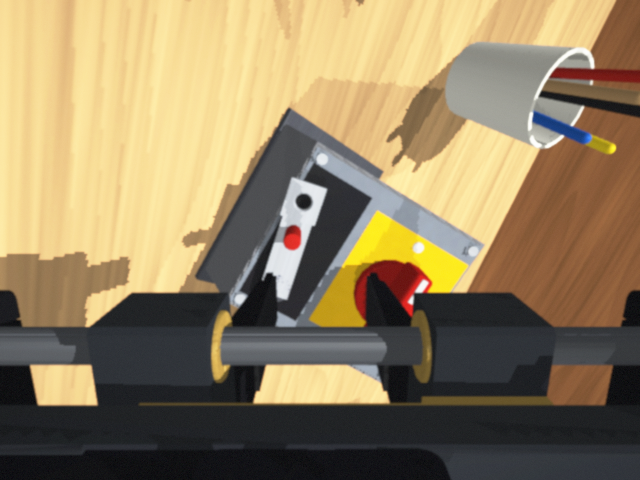

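The post is at (292,237), but joint 6 is at -2.48, close to its limit. I'll turn the wrist back 160 degrees so the jaws lie along the middle of the swing.

apply_moves([
  [[0,0,0],[0,10.5,0],4],
  [[0,0,0],[0,10.5,0],4],
  [[0,0,0],[0,10.5,0],4],
  [[0,0,0],[0,10.5,0],4],
  [[0,0,0],[0,10.5,0],4],
])

```text
t: 10.65
eef_pos: [491.8, -138.1, 180.5]
tcp_rot: [-0.984, 0.261, -2.164]
ft_force: [-0.3, -1.1, 0.1]
opening: 0.422
```

apply_moves([
  [[0,0,0],[0,10.5,0],4],
  [[0,0,0],[0,10.5,0],4],
  [[0,0,0],[0,10.5,0],4],
  [[0,0,0],[0,10.5,0],4],
  [[0,0,0],[0,10.5,0],4],
])

```text
t: 11.28
eef_pos: [491.4, -138.2, 183.8]
tcp_rot: [-1.436, 0.626, -3.137]
ft_force: [-0.3, 0.7, 0.4]
opening: 0.418
```

apply_moves([
  [[0,0,0],[0,10.5,0],4],
  [[0,0,0],[0,10.5,0],4],
  [[0,0,0],[0,10.5,0],4],
  [[0,0,0],[0,10.5,0],4],
  [[0,0,0],[0,10.5,0],4],
])

```text
t: 11.9
eef_pos: [491.0, -138.3, 187.1]
tcp_rot: [-2.043, 0.452, 2.054]
ft_force: [1.0, 0.2, -0.0]
opening: 0.421
```

```bash
python3 th.py 2>/dev/null; python3 -c "
from h import *
plan(pt(-59,6.5,62),toolR(-.7),5,vmax=20,wmax=8)"
```

```text
theta -40.748728392090996 axis err 2.2939880372548176
ulnpos -34.94653862480711 10.610793991429018 134.575563015475 q [-0.49, 0.24, 2.29, 1.66, 0.16, 0.45] [ 1.   0.2 -0. ] [ 0.1  0.5 -0. ] 40.01488603621103
[[0.41, 1.87, 0.57], [0.6, -0.2, -0.0]]
[[0.41, 1.88, 0.55], [0.6, -0.2, -0.0]]
[[0.41, 1.88, 0.53], [0.6, -0.2, -0.0]]
[[0.34, 1.56, 0.42], [0.5, -0.1, -0.0]]
[[0.0, 0.0, 0.0], [0.0, 0.0, -0.0]]
left 0.0 6.364214615424862e-16 t 11.9 q [-0.5  0.2  2.3  1.7  0.2  0.5] p [ 491.  -138.3  187.1] err [ 20.   -9.9 -73.2]
```

apply_moves([
  [[0.4,1.9,0.6],[0.6,0,0],4],
  [[0.4,1.9,0.6],[0.6,0,0],4],
  [[0.4,1.9,0.5],[0.6,0,0],4],
  [[0.3,1.5,0.4],[0.5,0,0],4],
  [[0,0,0],[0,0,0],4],
])

```text
t: 12.52
eef_pos: [511.8, -147.7, 120.5]
tcp_rot: [-2.017, 0.448, 2.04]
ft_force: [-0.1, 0.3, -0.4]
opening: 0.421
```

```bash
python3 th.py 2>/dev/null; python3 -c "
from h import *
plan(pt(-59,6.5,62),toolR(-.7),5,vmax=20,wmax=8)
st=readout.state(); p=read_camera('wrist')
for d in nets.mark_of(p,'kiln_hasp_post')[:1]:
    x=toworld(p,d['point'],st); u,l,n=face(); print(d['confidence'],(x-F)@u,(x-F)@l,(x-F)@n)"
```

```text
theta -41.482764893810554 axis err nan
ulnpos -54.699527856494505 7.193442812405133 67.0532494059248 q [-0.46, 0.42, 2.3, 2.59, 0.22, -0.45] [-0.1  0.3 -0.4] [0.1 0.5 0. ] 39.98207425405295
[[0.28, 0.5, 0.34], [0.6, -1.4, -0.3]]
[[0.0, 0.0, 0.0], [0.0, 0.0, 0.0]]
[[0.0, 0.0, 0.0], [-0.0, -0.0, 0.0]]
[[0.0, 0.0, 0.0], [0.0, 0.0, -0.0]]
[[0.0, 0.0, 0.0], [-0.0, -0.0, -0.0]]
left 0.0 0.0 t 12.525 q [-0.5  0.4  2.3  2.6  0.2 -0.5] p [ 511.8 -147.7  120.5] err [-0.8 -0.5 -6.6]
0.9 -62.35182037721944 4.24029767218105 28.77267227766945
```

```bash
python3 -c "
from h import *
plan(pt(-59.5,6,18),toolR(-.7),5,vmax=11,wmax=8)"
```

```text
[[0.08, 1.09, 0.11], [0.1, -0.3, -0.1]]
[[0.08, 1.09, 0.1], [0.1, -0.3, -0.1]]
[[0.08, 1.09, 0.1], [0.1, -0.3, -0.1]]
[[0.07, 1.09, 0.1], [0.1, -0.3, -0.1]]
[[0.04, 0.6, 0.05], [0.1, -0.2, -0.0]]
left 0.5531004498833126 0.023165622785410026 t 12.625 q [-0.5  0.4  2.3  2.6  0.2 -0.5] p [ 511.8 -147.8  121.4] err [ 23.   -7.7 -43.8]
```

apply_moves([
  [[0.1,1.1,0.1],[0.1,0,0],4],
  [[0.1,1.1,0.1],[0.1,0,0],4],
  [[0.1,1.1,0.1],[0.1,0,0],4],
  [[0.1,1.1,0.1],[0.1,0,0],4],
  [[0,0.6,0],[0,0,0],4],
])

```text
t: 13.25
eef_pos: [536.9, -154.5, 81.5]
tcp_rot: [-2.018, 0.454, 2.038]
ft_force: [0.1, -0.5, 0.3]
opening: 0.424
```

```bash
python3 th.py 2>/dev/null; python3 -c "
from h import *
plan(pt(-59.5,6,18),toolR(-.7),2,vmax=11,wmax=8)
p=read_camera('wrist'); save(p,'w5')"
```

```text
theta -41.434852267680874 axis err nan
ulnpos -55.78658025622146 7.509689990904327 20.21256032420775 q [-0.45, 0.53, 2.27, 2.78, 0.29, -0.64] [ 0.1 -0.5  0.3] [0.1 0.5 0. ] 40.241922391870084
[[0.18, 0.22, 0.36], [0.6, -1.3, -0.6]]
[[0.0, 0.0, 0.0], [-0.0, -0.0, -0.0]]
left 0.0 0.0 t 13.25 q [-0.5  0.5  2.3  2.8  0.3 -0.6] p [ 536.9 -154.5   81.5] err [-2.1 -1.  -3.9]
```

View pics/w5.png

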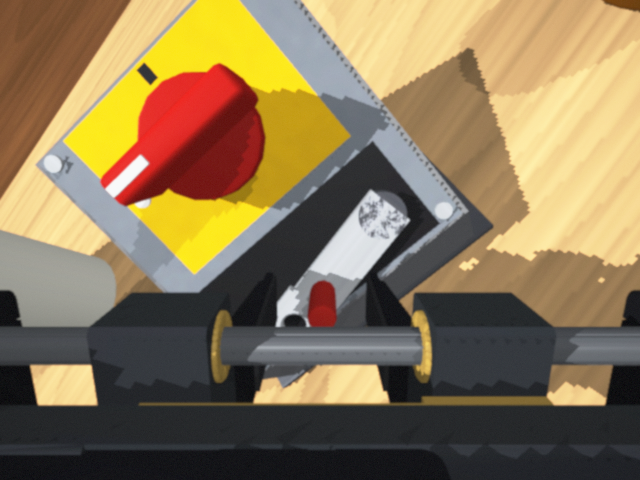

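The post (322,300) sits between the jaws and the handle bar lies level at the white dot. Close on the post.

apply_moves([
  [[0.2,0.2,0.3],[0,0,0],2.5],
  [[0,0,0],[0,0,0],0.8],
  [[0,0,0],[0,0,0],0.8],
  [[0,0,0],[0,0,0],0.8],
  [[0,0,0],[0,0,0],0.8],
])

```text
t: 13.92
eef_pos: [535.1, -154.6, 77.8]
tcp_rot: [-2.018, 0.454, 2.039]
ft_force: [1.5, -0.3, -3.5]
opening: 0.119
```

```bash
cat > arc.py <<'E'
from h import *
import sys
s=readout.state(); u,l,n=face(); d=s['eef_pos']-F
a,b=-48-d@u, d@l+38
phi=np.arctan2(a,b); print('phi',phi,'r',np.hypot(a,b),'out',d@n)
Q=R.from_euler('xyz',s['tcp_rot']); p=s['eef_pos']
for i in range(5):
    phi+=float(sys.argv[1]); r=45
    P=pt(-48-r*np.sin(phi),-38+r*np.cos(phi),d@n); print(np.round(Q.inv().apply(P-p)/10,2).tolist(),round(phi,2)); p=P
E
python3 th.py 2>/dev/null; python3 arc.py .15
```

```text
theta -41.398112830861066 axis err nan
ulnpos -59.303375288180675 6.861066063412106 18.172973912657124 q [-0.45, 0.54, 2.28, 2.79, 0.31, -0.65] [ 1.5 -0.3 -3.5] [ 0.1  0.6 -0. ] 11.307281824423018
phi 0.24682631214159692 r 46.26317694723611 out 18.172973912657124
[0.24, -0.01, 0.66] 0.4
[0.25, -0.01, 0.63] 0.55
[0.15, -0.01, 0.66] 0.7
[0.05, -0.01, 0.67] 0.85
[-0.05, -0.01, 0.67] 1.0
```

apply_moves([
  [[0.3,0,0.7],[0,0,0],0.8],
  [[0.2,0,0.7],[0,0,0],0.8],
  [[0.2,0,0.7],[0,0,0],0.8],
  [[0.1,0,0.7],[0,0,0],0.8],
  [[0,0,0.6],[0,0,0],0.8],
])

```text
t: 14.55
eef_pos: [507.6, -164.2, 61.2]
tcp_rot: [-2.019, 0.457, 2.052]
ft_force: [3.2, 4.3, 1.0]
opening: 0.118
```

```bash
python3 th.py 2>/dev/null; python3 arc.py .13
```

```text
theta -40.696427211811596 axis err 0.6875482436299987
ulnpos -88.41131742560992 -9.783512333294924 18.18150127507216 q [-0.51, 0.57, 2.34, 2.76, 0.41, -0.7] [3.2 4.3 1. ] [0.6 0.4 0.6] 11.183389869084872
phi 0.9612577145210336 r 49.287369095121356 out 18.18150127507216
[-0.52, -0.01, 0.53] 1.09
[-0.17, -0.01, 0.56] 1.22
[-0.24, -0.01, 0.53] 1.35
[-0.31, -0.01, 0.5] 1.48
[-0.37, -0.01, 0.45] 1.61
```

apply_moves([
  [[-0.4,0,0.5],[0,0,0],0.8],
  [[-0.3,0,0.5],[0,0,0],0.8],
  [[-0.3,0,0.5],[0,0,0],0.8],
  [[-0.3,0,0.5],[0,0,0],0.8],
  [[-0.3,0,0.4],[0,0,0],0.8],
])

```text
t: 15.18
eef_pos: [494.4, -185.1, 56.8]
tcp_rot: [-2.013, 0.452, 2.073]
ft_force: [27.8, 52.1, -1.8]
opening: 0.122
```

```bash
python3 th.py 2>/dev/null; python3 arc.py .05
```

```text
theta -39.872540530712 axis err 0.8655638581652697
ulnpos -96.71047152192634 -33.492142025983256 18.65483169760662 q [-0.59, 0.58, 2.35, 2.65, 0.43, -0.67] [27.8 52.1 -1.8] [ 7.3 -3.   6.1] 11.60266491125398
phi 1.4785152512450601 r 48.91861424245686 out 18.65483169760662
[-0.45, -0.0, -0.04] 1.53
[-0.14, -0.0, 0.18] 1.58
[-0.15, -0.0, 0.17] 1.63
[-0.16, -0.0, 0.16] 1.68
[-0.17, -0.0, 0.15] 1.73
```

At the stop (about 59 N). Release, then withdraw along the normal.

apply_moves([
  [[0,0,-0.1],[0,0,0],3],
  [[0,0,0],[0,0,0],4],
  [[0,0,0],[0,0,0],4],
  [[0,0,0],[0,0,0],4],
  [[0,-0.8,0],[0,0,0],4],
])

```text
t: 15.8
eef_pos: [490.4, -183.2, 63.7]
tcp_rot: [-2.013, 0.452, 2.073]
ft_force: [0.1, -0.4, 0.4]
opening: 0.419
```

```bash
python3 th.py 2>/dev/null;  python3 - <<'E'
from h import *
st=readout.state()
for c in ['wrist','scene']:
    p=read_camera(c); save(p,c+'6')
    for d in nets.mark_of(p,'kiln_hasp_post')[:1]:
        x=toworld(p,d['point'],st); u,l,n=face(); x=x-F; print(c,d['confidence'],x@u,x@l,x@n,'phi',np.arctan2(-48-x@u,x@l+38))
E
```

```text
theta -39.86141727507244 axis err 0.895397229517267
ulnpos -96.2941541335737 -32.82671342589085 26.85673793554768 q [-0.59, 0.56, 2.36, 2.63, 0.41, -0.66] [ 0.1 -0.4  0.4] [0.1 0.5 0. ] 39.78285792530588
wrist 0.65 -93.59445764800783 -38.18874015265442 33.97315703499928 phi 1.5749358447172532
scene 0.63 -93.8358073931727 -36.997190291246554 30.370064126413148 phi 1.5489215129751823
```

View pics/wrist6.png

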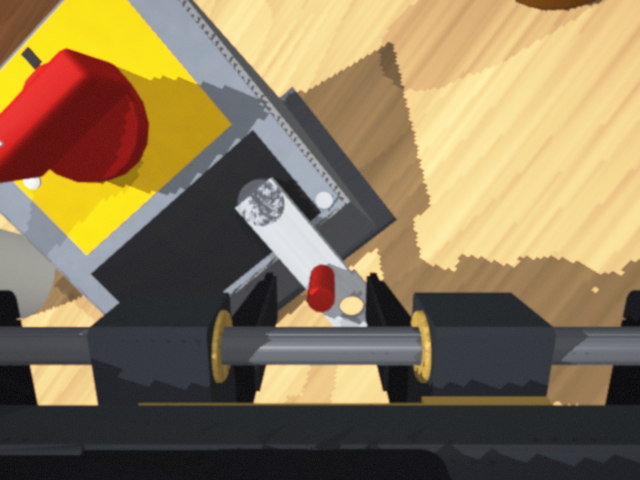

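The hasp points straight down the slope, post at (321,287), its hole at (350,305) clear of the front edge. The networks put it at phi 1.55 to 1.57. Withdraw.

apply_moves([
  [[0,-1.5,0],[0,0,0],4],
  [[0,-2,0],[0,0,0],4],
  [[0,-3,0],[0,0,0],4],
  [[0,-3,0],[0,0,0],4],
  [[0,-3,0],[0,0,0],4],
])

```text
t: 16.62
eef_pos: [419.9, -165.7, 164.5]
tcp_rot: [-2.013, 0.45, 2.074]
ft_force: [-0.1, 0.4, 0.0]
opening: 0.423
```

```bash
python3 th.py 2>/dev/null;  python3 - <<'E'
from h import *
st=readout.state(); p=read_camera('wrist'); save(p,'w7')
for d in nets.mark_of(p,'kiln_hasp_post')[:1]:
    x=toworld(p,d['point'],st); u,l,n=face(); x=x-F; print(d['confidence'],x@u,x@l,x@n,'phi',np.arctan2(-48-x@u,x@l+38))
for t in ['jar','bowl','pen_cup','lamp_box']:
    q=read_camera('top')
    for d in nets.mark_of(q,t)[:1]: print(t,toworld(q,d['point']))
E
```

```text
theta -39.87444331767763 axis err 0.8953208069766454
ulnpos -97.89356388854225 -35.13101994189855 151.05784506210904 q [-0.67, 0.23, 2.42, 1.89, 0.26, 0.03] [-0.1  0.4  0. ] [0.1 0.5 0.1] 40.19189336654572
0.64 -94.73556225515502 -36.78683497111898 31.551714979918515 phi 1.5448440841143238
jar [ 524.5 -426.5    1.1]
bowl [565.2 404.1  -3. ]
pen_cup [755.6  -7.5  -0.1]
lamp_box [595.9 163.1   0.9]
```

View pics/w7.png

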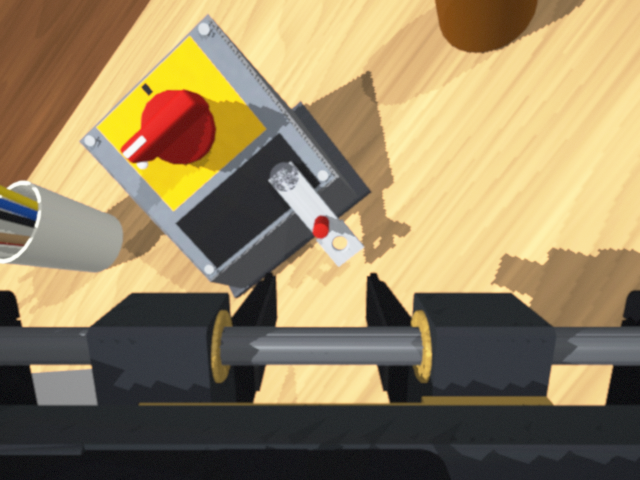

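The hasp is out and the robot is clear. One numeric check of the bar's angle before handing in.

Run:
```python
from h import *
s=readout.state(); p=read_camera('wrist'); M=np.array(p['mount']); Q=R.from_euler('xyz',s['tcp_rot']).as_matrix(); f=240/np.tan(np.radians(p['vfov'])/2)
def proj(X):
    c=np.linalg.inv(M)@np.r_[Q.T@(X-s['eef_pos']),1]; return np.array([p['cx']+f*c[0]/c[2], p['cy']+f*c[1]/c[2]])
im=p['img'][:,:,::-1].copy()
for th,col in ((1.571,(0,255,0)),(1.4,(255,0,0))):
    b=31*np.array([np.cos(th),np.sin(th)]); c=7*np.array([-np.sin(th),np.cos(th)])
    P=[30*np.array([1,0])+x for x in (b+c,b-c,-b-c,-b+c)]
    q=np.array([proj(pt(x[0],x[1],48)) for x in P]); print(th,q)
    cv2.polylines(im,[np.int32(np.round(q*16))],True,col,1,cv2.LINE_AA,4)
cv2.imwrite('pics/w8.png',cv2.resize(im[60:200,70:260],None,fx=4,fy=4,interpolation=cv2.INTER_CUBIC))
```

```text
1.571 [[132.5 164.7]
 [117.1 148.2]
 [183.2  84.2]
 [198.5 102. ]]
1.4 [[125.8 159.1]
 [113.1 140.4]
 [189.9  90.3]
 [202.3 110.2]]
```

View pics/w8.png

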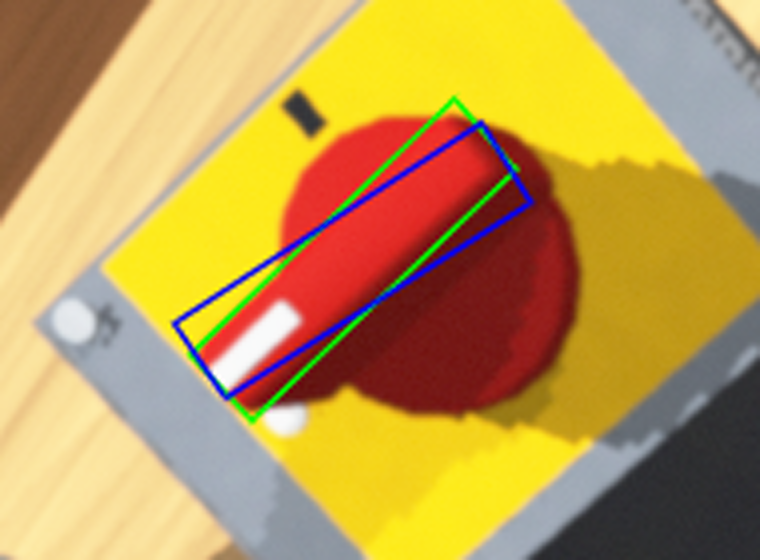

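```bash
python3 -c "
from cell import env,readout
print(readout.state()['t']); print(env.job_done())"
```

```text
17.175
the job is handed in; nothing more can be done
None
```

I turned the kiln's red handle anticlockwise to its off stop, then swung its hasp fully out. The arm then withdrew clear, and I handed the job in at about 17 s. `env.job_done()` gave no verdict, so the results below are from my own checks.

- **Handle:** The moment rose and the bar skewed in the jaws at the end of the turn, which indicates the stop. In the last picture the bar points at the white dot. Overlaid on a model, it reads about 1.5 rad, a few degrees short of the nominal 1.571 but above the 1.40 limit.
- **Hasp:** It met its stop at about 59 N on the wrist, under the 120 N limit. The networks put it at 1.54 to 1.57 rad, and the padlock hole shows beyond the front edge of the box.
- **Everything else:** The jar, bowl, pen cup and lamp box all read within about 4 mm of their first positions. I did not measure the lamp's handle and hasp again at the end, but the arm never came near them.

The wrist passed close to a singularity (joint 5 down to about 0.09 rad). One wrist orientation also came near joint 6's limit, so I turned the wrist back before gripping the post.

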